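# Click the carousel round and show the hair clip to the magnifying mirror

## Task

The amber hair clip stands in a side pocket under the canopy of the clear carousel organiser: turn the carousel by its centre knob one click so that the clip's pocket stops at the open front, let go of the knob, and lift the clip out there. Present it to the round magnifying mirror: in the air straight in front of the middle of the glass and 15 cm from it, with its long side upright along the glass, its amber face turned squarely to the glass and parallel to it (the glass leans back a little, so lean the clip the same way). Finish while still holding it there, steady, with the mirror, the green nail-file case in its pocket and the other things on the vanity left as they were.

Things in the scene. Friction and masses are not known exactly. Their poses are not given: they have to be found in the camera images.
- clip_center (a point): Centre (half-way up) of the hair clip: upright flat bar 80 mm tall (z), 28 wide (x), 12 thick (y), 35 g; amber front face (-y points out of it), chrome clasp behind. It stands, foot 20 mm above the vanity, in a close white sleeve (1.5 mm play) of the carousel, whose rim is level with its centre: the upper 40 mm stands free. It starts one click left or right of the open front.
- case_center (a point): The nail-file case: the same size and shape as the clip but jade green with a brass band; stands in the opposite side pocket. Centre point, half-way up, same axes. Must stay in its pocket.
- carousel (a joint): Turn of the carousel, rad, positive anticlockwise seen from above, 0 at the start. Sprung click stops at -1.257, 0 and +1.257 (72 degrees apart): when let go it pulls itself into the nearest. About 0.13 N m takes it over the hump. End stops at -1.307 and +1.307.
- knob_grip (a point): Centre of the black bar knob on the carousel's axis: bar 52 mm long (x), 14 mm wide (y), 30 mm tall, its mid-height here, 145 mm above the vanity; it turns with the carousel. The canopy's flat roof below it ends 112 mm above the vanity.
- opening (a point): Fixed point 60 mm above the vanity, 95 mm from the carousel's axis, where the clip's centre comes once its pocket is at the open front; x points out of the front. The clear canopy (roof 112 mm high, 84 mm square hole round the knob) ends 40 mm behind it. Here the clip's width lies 18 degrees off square to the line from the knob, amber face away from the knob or towards it.
- mirror_center (a point): Centre of the glass of the round chrome magnifying mirror (glass 172 mm across, rim 186 mm), 210 mm above the vanity. x points straight out of the glass, y level along it, z up along it; it leans back by 0.1 to 0.5 rad, so x points somewhat upward. It hangs on a stiff hinge on a fixed swing-arm stand behind it.
- mirror_top (a point): Point on the mirror's upper rim, 90 mm from its centre along the glass.
- cup: White ceramic cup, 76 mm across, 85 mm tall; origin under its centre.
- atomiser: Glass atomiser with a brass twist cap, 44 mm across, 98 mm tall; origin under its centre.
- nail_brush: Bamboo nail brush lying bristles down, 95 x 38 x 28 mm; origin under its centre.

How it is judged:
By the outcome, as a careful person would: the job done as asked, in the order asked, and still so for the second after the job is handed in, while the arm keeps its last pose, push and grip.
It also fails if it takes over 51 s, if anything falls off the work surface, if the arm or the gripper's body presses on something with over 40 N, if the wrist force passes 120 N, or if a joint passes its speed limit or range.

## Robot

A 6-joint arm with a two-finger parallel gripper is mounted at the origin on the work surface. World frame = base frame: x ahead of the robot, y to its left, z up, the work surface at z = 0. Lengths are in m, angles in rad, forces in N, time in s.
With the tool pointing down it reaches from about 0.375 to 0.75 m from the base axis. Payload 9 kg.
Tool frame: the origin (TCP) lies midway between the tips of the shut fingers; the grasp point (between the pads) lies 19 mm behind it; x points along the fingers, y is the direction in which the jaws open and shut, and the axes are right-handed (so a half turn about x gives the same grasp; the last joint's range is limited). The gripper opens to 85 mm and grips with 20 to 120 N. Pads are 22 mm wide; open, the fingers measure 114 mm over their backs; the gripper's body (76 mm by 85 mm) begins 54 mm behind the grasp point. The pads swing forward as they close: fully open they stand 13 mm farther back than shut.
Start: joints at [0.896, 0.104, 0.097, 1.564, 0, 1.353], TCP at [0.265, 0.539, 0.193] pointing down, gripper open.
Joint ranges: [-2.99, 2.99], [-0.84, 1.86], [-1.1, 1.16], [-1.84, 2.11], [-1.51, 1.56], [-3.14, 3.14]. Speed limits (rad/s): [2.22, 2.22, 2.57, 3.14, 3.14, 3.14].

## Interface

Orientations are given as [roll, pitch, yaw] about the fixed x, y, z axes, in that order (R = Rz(yaw) Ry(pitch) Rx(roll)).
In Python, from rig import observe, get_image, job_done, recognise gives the robot as it stands. The module is installed in compiled form; this text tells all that it offers.
- The arm moves only by the shell command python3 -m creep 'ROWS' [FORCE]. ROWS is JSON, a list that holds one entry, the list of rows, each a list of 7 numbers: the turn, a rotation vector about the tool's x, y, z as a fraction of full scale, then the shift along the tool's x, y, z as a fraction of full scale, then the finger opening in mm, from 0 to 85.4. In form: [[[rx, ry, rz, x, y, z, jaw], ...]]. A call has 1 to 10 rows; each row is the pose to reach, as a shift and turn from the pose commanded when the call began, along the tool's axes at that moment; what a row does not reach only later rows make up. Full scale, the value 1, is 0.25 m for a shift and 90 degrees for a turn. A row lasts 1/8 s, in which the tool goes at most 62.5 mm and 10.7 degrees, less where a joint would pass 70% of its speed; a pose out of reach is approached as far as the arm can. A call with a number of a shift or a turn outside -1 to 1 is refused whole. A call with a gripper value outside its range is refused whole. The fingers move at their own pace and stop on an object; FORCE is the grip in N (left out, the last holds). Time passes only in rows, so rows that repeat a pose let the fingers close. It gives the time, the measured TCP pose, the force and the opening at its end, in the units of the state.
- observe(): the state, without advancing time (a new reading comes with each control period).
- get_image(name): name is "scene" or "side" or "wrist"; returns a dict with "img" (400x640x3 uint8, blue, green, red), "range_z" (400x640 float32, m along the optical axis (not along the pixel's ray), 0 where there is no reading), "camera_matrix" (3x3 intrinsics, pixels), "k1" (the pictures are not rectified: a ray, as slopes to the right and down, at radius r is drawn at 1 + k1 r^2 times it, then the intrinsics apply), "eye" and "rotation" of the camera in the world. Camera axes: x right, y up, looking along -z (the intrinsics and any distortion apply to the point x, -y, -z); pixel columns grow to the right and rows downward; lengths in m; the calibration is good to about 2 mm. A picture is of the moment at which its call begins.
- job_done(): hands the job in, once; it reports no verdict.
Trained networks look in the newest picture that a camera, given by its name, has taken for a name from the list of things; names that differ only in an ending like _2 or _b are one class to them, and where a whole thing is asked for, a point or a joint stands for the part that bears it (a point fixed in the world has none). Each returns a list of dicts, best first, with "confidence" (0 to 1); they miss things now and then, are a little off and sometimes report something else, mostly with a low value. They report only what shows in the picture. A call takes as long as a camera call.
- recognise(camera, name): "xy" ([column, row] in pixels, amid what is visible of it).
The state is a dict: "clock": time; "joint_positions": joint angles; "dq": joint speeds; "tau": joint torques, N m; "eef_pos": TCP position; "orientation": TCP orientation; "ft_force": force on the tool from outside, world axes, zero at the start; "ft_torque": the same for the moment, N m; "opening": finger opening in m.
Only numpy, scipy, OpenCV 4.12 (cv2) and the standard library are available. Lean on these libraries where they do the work, as an engineer would, in place of code of your own. Each camera call takes 0.05 s, during which the arm holds its last target. There are 200 camera calls.

## Working session

There is one attempt and no reset: what is moved stays moved. The work goes in short steps, Python scripts to look and compute and a shell command to move; the robot and the scene stay as the last step left them, time stands still between calls to the robot, and variables do not carry over. Pictures are saved under pics/ and viewed, about 8 in all and at most 12, crops included, and the job is handed in when it is done.

```bash
mkdir -p pics; cat > h.py <<'E'
import numpy as np, cv2
from scipy.spatial.transform import Rotation as Ro
from rig import observe,get_image,recognise,job_done
def world(c,uv,z=None):
    K=np.array(c["camera_matrix"]);uv=np.atleast_2d(np.array(uv,float))
    d=(uv-[K[0,2],K[1,2]])/[K[0,0],K[1,1]]
    s=d.copy()
    for _ in range(20): s=d/(1+c["k1"]*(s**2).sum(1,keepdims=True))
    if z is None: z=np.array([c["range_z"][int(round(v)),int(round(u))] for u,v in uv])
    z=np.asarray(z)
    p=np.c_[s[:,0]*z,-s[:,1]*z,-z*np.ones(len(s))]
    return p@np.array(c["rotation"]).T+np.array(c["eye"])
def tool():
    o=observe();return np.array(o["eef_pos"]),Ro.from_euler('xyz',o["orientation"])
def rows(p,R):
    "target TCP p, Rotation R -> row numbers"
    p0,R0=tool();q=R0.inv()
    return np.r_[(q*R).as_rotvec()/(np.pi/2),q.apply(np.array(p)-p0)/.25].round(4)
E
python3 - <<'E'
from h import *
print({k:v for k,v in observe().items() if k in("clock","eef_pos","orientation","opening")})
import pickle
ims=[]
for n in("scene","side"):
    c=get_image(n);pickle.dump(c,open(n+".pkl","wb"));ims.append(c)
    print(n,c["eye"],c["k1"])
    for t in("clip_center","case_center","knob_grip","mirror_center","mirror_top","cup","atomiser","nail_brush"):
        for r in recognise(n,t)[:2]:
            print(t,np.round(r["xy"]),round(r["confidence"],2),world(c,r["xy"]).round(3))
    cv2.imwrite(f"pics/{n}0.png",c["img"])
E
```

```text
{'clock': 0.0, 'eef_pos': array([0.26438323, 0.53816597, 0.19260954]), 'orientation': array([-1.7965895 ,  1.56942927, -2.25339564]), 'opening': 0.08545453152113765}
scene [1.36850806 0.20584196 1.15960538] 0.023261313027190155
knob_grip [281. 210.] 0.85 [-1.194 -2.357 -1.403]
mirror_center [426. 159.] 0.88 [-0.767 -1.929 -0.976]
mirror_top [430. 160.] 0.55 [-0.734 -1.897 -0.943]
cup [349. 282.] 0.97 [-0.894 -2.057 -1.103]
atomiser [442. 265.] 0.84 [-0.605 -1.767 -0.814]
nail_brush [390. 287.] 0.73 [-0.757 -1.92  -0.966]
nail_brush [426. 156.] 0.22 [-0.778 -1.941 -0.987]
side [ 0.29702369 -0.69821744  0.62929966] -0.035219958407011316
clip_center [304. 311.] 0.6 [ 0.567 -0.428  0.899]
knob_grip [318. 312.] 0.9 [ 0.622 -0.374  0.954]
mirror_center [214. 162.] 0.77 [ 0.402 -0.593  0.734]
mirror_top [218. 163.] 0.58 [ 0.412 -0.584  0.744]
cup [353. 216.] 0.89 [ 0.825 -0.171  1.157]
atomiser [294. 189.] 0.62 [ 0.708 -0.287  1.041]
nail_brush [330. 211.] 0.62 [ 0.806 -0.189  1.138]
```

View pics/scene0.png

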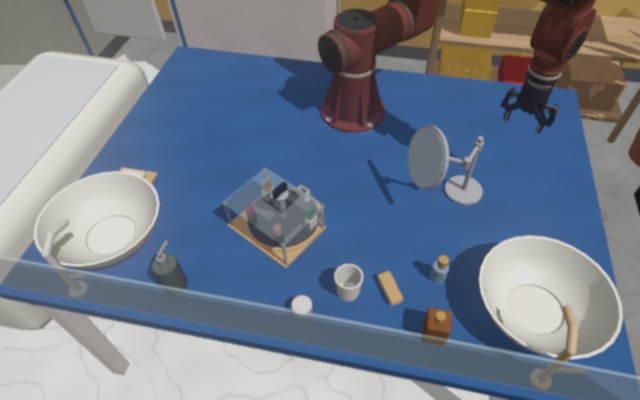

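View pics/side0.png

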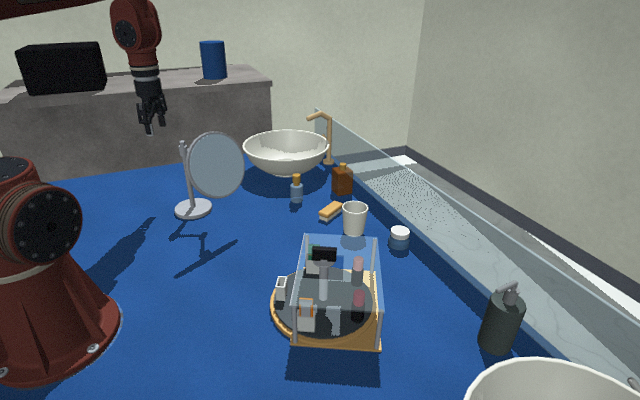

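```bash
python3 - <<'E'
from h import *
import pickle
for n in("scene","side"):
    c=pickle.load(open(n+".pkl","rb"));print(c["rotation"],c["camera_matrix"])
E
```

```text
[0.69075035 0.00717152 1.77304129] [[458.55582509   0.         331.02599832]
 [  0.         458.55582509 196.08184219]
 [  0.           0.           1.        ]]
[ 1.0630633  -0.00796542 -0.39055512] [[372.26255232   0.         314.70164701]
 [  0.         372.26255232 198.70123404]
 [  0.           0.           1.        ]]
```

```bash
sed -i "s/p@np.array(c\[\"rotation\"\]).T/Ro.from_euler('xyz',c['rotation']).apply(p)/" h.py
python3 - <<'E'
from h import *
import pickle
P={"scene":dict(knob=(281,190),knobr=(281,210),mc=(428,157),cup=(349,282),at=(442,265),nb=(390,287)),"side":dict(knob=(323,255),mc=(216,165),cup=(353,216),clip=(304,311),tab=(200,320))}
C={}
for n in P:
    c=pickle.load(open(n+".pkl","rb"));C[n]=c
    for k,uv in P[n].items(): print(n,k,world(c,uv).round(4))
# mirror plane fit
for n,box in(("scene",(412,132,440,182)),("side",(196,142,238,190))):
    c=C[n];u,v=np.meshgrid(range(box[0],box[2]),range(box[1],box[3]));uv=np.c_[u.ravel(),v.ravel()]
    w=world(c,uv);ok=c["range_z"][uv[:,1],uv[:,0]]>0;w=w[ok]
    for _ in range(8):
        m=np.median(w,0) if _==0 else w.mean(0);nn=np.linalg.svd(w-m)[2][2] if len(w)<5000 else 0
        d=abs((w-m)@nn);w=w[d<max(.006,2*np.median(d))]
    print(n,"normal",nn,len(w),m,d.mean())
a=cv2.resize(C["scene"]["img"][160:270,215:335],None,fx=5,fy=5,interpolation=cv2.INTER_CUBIC)
b=cv2.resize(C["side"]["img"][225:355,260:390],None,fx=4.6,fy=4.6,interpolation=cv2.INTER_CUBIC)
cv2.imwrite("pics/a.png",a[:550]);cv2.imwrite("pics/b.png",b)
E
```

```text
scene knob [[ 0.5605 -0.1144  0.1528]]
scene knobr [[ 0.5668 -0.1209  0.0652]]
scene mc [[0.4151 0.2852 0.2215]]
scene cup [[0.7347 0.1192 0.0066]]
scene at [[0.6836 0.3602 0.0944]]
scene nb [[0.7389 0.2338 0.027 ]]
side knob [[ 0.5549 -0.1277  0.1459]]
side mc [[0.4066 0.2768 0.2091]]
side cup [[0.7432 0.0888 0.0746]]
side clip [[ 0.4875 -0.1909  0.0696]]
side tab [[ 0.2894 -0.0686  0.0003]]
scene normal [ 0.44479677 -0.84171189  0.30606688] 1294 [0.4093898  0.27862936 0.2158832 ] 0.0013046081537136805
side normal [-0.46568228  0.83082356 -0.30474944] 1899 [0.40629971 0.27156813 0.20887218] 0.001334686784794881
```

View pics/a.png

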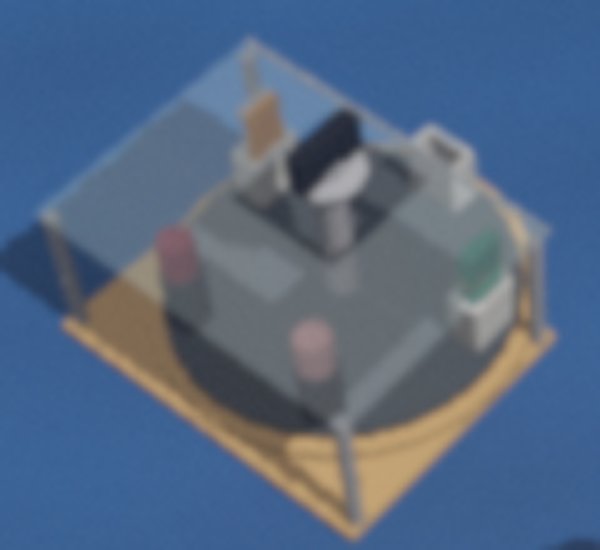

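View pics/b.png

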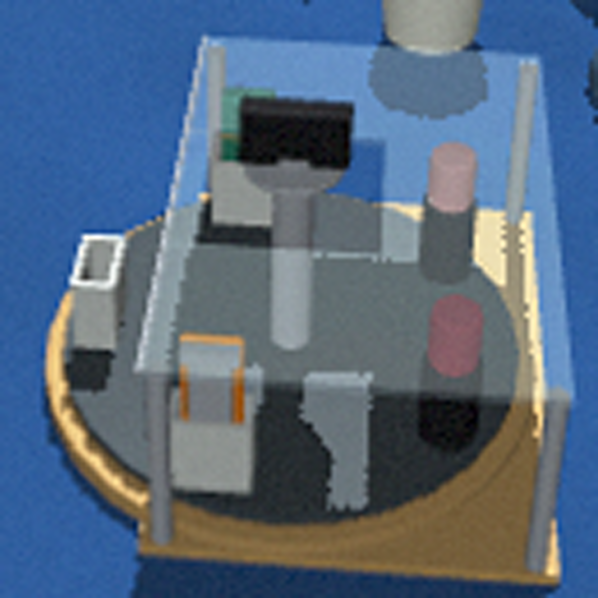

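```bash
cat >> h.py <<'E'
def atz(c,uv,z):
    a=world(c,uv,[1.]);b=np.array(c["eye"]);d=a[0]-b
    return b+d*(z-b[2])/d[2]
E
python3 - <<'E'
from h import *
import pickle
S=pickle.load(open("scene.pkl","rb"));D=pickle.load(open("side.pkl","rb"))
fa=lambda x,y:(x/5+215,y/5+160); fb=lambda x,y:(x/4.6+260,y/4.6+225)
for n,c,uv,z in[("knobtop S",S,fa(322,142),.160),("knob end1",S,fa(350,115),.16),("knob end2",S,fa(297,162),.16),("knobtop D",D,fb(298,105),.16),("knobL",D,fb(243,105),.16),("knobR",D,fb(354,105),.16),
 ("empty S",S,fa(443,145),.06),("empty D",D,fb(103,260),.06),("caseS",S,fa(480,295),.06),("clip S",S,fa(262,155),.06),("clip D",D,fb(213,410),.06),("cliptop D",D,fb(212,338),.10),
 ("roof1S",S,fa(250,40),.112),("roof2S",S,fa(47,213),.112),("roof3S",S,fa(345,425),.112),("roof4S",S,fa(548,235),.112)]:
    print(n,atz(c,uv,z).round(3))
E
```

```text
knobtop S [ 0.561 -0.118  0.16 ]
knob end1 [ 0.538 -0.108  0.16 ]
knob end2 [ 0.579 -0.128  0.16 ]
knobtop D [ 0.561 -0.123  0.16 ]
knobL [ 0.537 -0.114  0.16 ]
knobR [ 0.584 -0.133  0.16 ]
empty S [ 0.468 -0.075  0.06 ]
empty D [ 0.477 -0.081  0.06 ]
caseS [ 0.578 -0.025  0.06 ]
clip S [ 0.498 -0.185  0.06 ]
clip D [ 0.492 -0.192  0.06 ]
cliptop D [ 0.493 -0.189  0.1  ]
roof1S [ 0.45  -0.201  0.112]
roof2S [ 0.607 -0.277  0.112]
roof3S [ 0.716 -0.066  0.112]
roof4S [0.566 0.014 0.112]
```

```bash
cat >> h.py <<'E'
def down(a): # tool x down, tool y at angle a (deg)
    a=np.radians(a);x=np.array([0,0,-1.]);y=np.array([np.cos(a),np.sin(a),0])
    return Ro.from_matrix(np.c_[x,y,np.cross(x,y)])
AX=np.array([.561,-.121])
E
python3 - <<'E'
from h import *
p,R=tool();M=R.as_matrix();print(M.round(3),np.degrees(np.arctan2(M[1,1],M[0,1])))
for a in(66,-114):
    print(a,rows([.265,.539,.42],down(a)),rows([*AX,.42],down(a)))
    print(a,rows([.265,.539,.42],R),rows([*AX,.32],down(a)))
E
```

```text
[[ 0.     0.441  0.897]
 [ 0.     0.897 -0.441]
 [-1.     0.     0.   ]] 63.825942810622585
66 [-2.420e-02  0.000e+00 -1.000e-04 -9.063e-01  2.400e-03  4.000e-04] [-2.4200e-02  0.0000e+00 -1.0000e-04 -9.0640e-01 -1.8446e+00  2.2275e+00]
66 [ 0.000e+00  0.000e+00  0.000e+00 -9.063e-01  2.400e-03  4.000e-04] [-2.4200e-02  0.0000e+00 -1.0000e-04 -5.0640e-01 -1.8446e+00  2.2275e+00]
-114 [ 1.9758e+00 -1.0000e-04 -0.0000e+00 -9.0630e-01  2.4000e-03  4.0000e-04] [ 1.9758e+00 -1.0000e-04 -0.0000e+00 -9.0640e-01 -1.8446e+00  2.2275e+00]
-114 [ 0.000e+00  0.000e+00  0.000e+00 -9.063e-01  2.400e-03  4.000e-04] [ 1.9758e+00 -1.0000e-04 -0.0000e+00 -5.0640e-01 -1.8446e+00  2.2275e+00]
```

```bash
python3 -m creep '[[[0,0,0,-0.25,0,0,50],[0,0,0,-0.5,0,0,50],[0,0,0,-0.75,0,0,50],[0,0,0,-0.9,-0.2,0.2,50],[0,0,0,-0.9,-0.36,0.4,50],[0,0,0,-0.9,-0.5,0.6,50],[0,0,0,-0.9,-0.65,0.8,50],[0,0,0,-0.9,-0.8,0.95,50],[0,0,0,-0.9,-0.9,1,50],[-0.0242,0,0,-0.9,-1,1,50]]]'; python3 - <<'E'
from h import *
print(rows([*AX,.30],down(66)))
E
```

```text
clock: 2.15
eef_pos: [0.3792, 0.2021, 0.4181]
orientation: [-2.098, 1.571, -2.519]
ft_force: [-0.7, 0.4, -0.1]
opening: 0.05
[-9.0000e-04 -1.0000e-04  1.0000e-04  4.7260e-01 -8.8320e-01  1.1914e+00]
```

```bash
python3 -m creep '[[[0,0,0,0,-0.15,0.2,50],[0,0,0,0,-0.3,0.4,50],[0,0,0,0,-0.45,0.6,50],[0,0,0,0.1,-0.6,0.8,50],[0,0,0,0.3,-0.75,0.95,50],[0,0,0,0.47,-0.883,1,50],[0,0,0,0.47,-0.883,1,50]]]'; python3 - <<'E'
from h import *
print(rows([*AX,.30],down(66)),observe()["joint_positions"])
c=get_image("wrist");print(c["eye"])
import pickle;pickle.dump(c,open("w1.pkl","wb"));cv2.imwrite("pics/w1.png",c["img"])
for t in("knob_grip","clip_center","case_center"):
    for r in recognise("wrist",t)[:2]: print(t,r["xy"],r["confidence"],world(c,r["xy"]))
E
```

```text
clock: 3.02
eef_pos: [0.5159, -0.101, 0.2966]
orientation: [-3.136, 1.564, 2.726]
ft_force: [-0.8, 0.9, 1.0]
opening: 0.05
[-0.0019 -0.0041  0.     -0.015   0.0011  0.1973] [-4.42445235e-01 -6.19006112e-02  1.18800931e-01  1.75792054e+00
 -1.69931647e-04 -2.05817027e-02]
[ 0.45075047 -0.07232881  0.47729088]
knob_grip [322.0, 160.1] 0.62 [[ 0.51423827 -0.10144035  0.01919958]]
case_center [319.1, 205.8] 0.2 [[ 0.53595967 -0.11417087  0.15921624]]
```

View pics/w1.png

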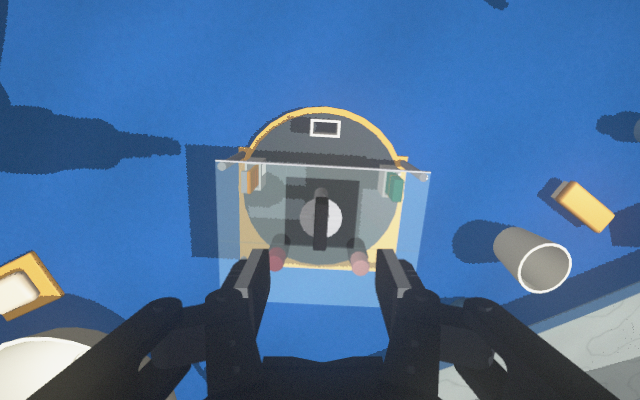

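```bash
python3 - <<'E'
from h import *
import pickle
c=pickle.load(open("w1.pkl","rb"))
for n,uv,z in[("k1",(321,198),.16),("k2",(320.5,249),.16),("empty",(325,128),.06),("clip?",(255,173),.06),("case",(393,186),.06),("roofL",(217,161),.112),("roofR",(430,174),.112)]:
    print(n,atz(c,uv,z).round(4),world(c,uv).round(4))
a=(atz(c,(321,198),.16)+atz(c,(320.5,249),.16))/2
print(a)
g=c["range_z"][190:260,312:332];v,u=np.mgrid[190:260,312:332];w=world(c,np.c_[u.ravel(),v.ravel()]);w=w[(w[:,2]>.152)&(w[:,2]<.17)];print(len(w),w.mean(0),(w.min(0)+w.max(0))/2,cv2.minAreaRect((w[:,:2]*1000).astype(np.float32)))
E
```

```text
k1 [ 0.5291 -0.109   0.16  ] [[ 0.5344 -0.1115  0.1385]]
k2 [ 0.5795 -0.1322  0.16  ] [[ 0.5794 -0.1321  0.1603]]
empty [ 0.4735 -0.079   0.06  ] [[ 0.4757 -0.0797  0.0187]]
clip? [ 0.4884 -0.1847  0.06  ] [[ 0.4838 -0.1711  0.1106]]
case [ 0.5774 -0.028   0.06  ] [[ 0.5614 -0.0336  0.1125]]
roofL [ 0.4539 -0.2035  0.112 ] [[ 0.4539 -0.2036  0.1119]]
roofR [0.5657 0.01   0.112 ] [[0.5659 0.0101 0.1114]]
[ 0.55428981 -0.12057688  0.16      ]
661 [ 0.55633466 -0.12173843  0.15940279] [ 0.55768908 -0.12248545  0.15695536] ((557.632568359375, -122.34381866455078), (13.983148574829102, 51.760250091552734), 62.82070541381836)
```

```bash
sed -i 's/^AX=.*/AX=np.array([.557,-.1225])/' h.py; python3 - <<'E'
from h import *
print(rows([*AX,.20],down(63)),rows([*AX,.128],down(63)))
E
```

```text
[ 3.380e-02  1.600e-03 -3.000e-04  4.120e-01 -2.310e-02  1.805e-01] [ 3.380e-02  1.600e-03 -3.000e-04  7.000e-01 -2.320e-02  1.798e-01]
```

```bash
python3 -m creep '[[[0.034,0.0016,0,0.15,-0.023,0.18,45],[0.034,0.0016,0,0.4,-0.023,0.18,45],[0.034,0.0016,0,0.55,-0.023,0.18,45],[0.034,0.0016,0,0.7,-0.023,0.18,45],[0.034,0.0016,0,0.7,-0.023,0.18,45],[0.034,0.0016,0,0.7,-0.023,0.18,10],[0.034,0.0016,0,0.7,-0.023,0.18,10],[0.034,0.0016,0,0.7,-0.023,0.18,10],[0.034,0.0016,0,0.7,-0.023,0.18,10],[0.034,0.0016,0,0.7,-0.023,0.18,10]]]' 40; python3 - <<'E'
from h import *
print(rows([*AX,.128],down(63)),observe()["ft_force"])
E
```

```text
clock: 4.47
eef_pos: [0.5562, -0.1231, 0.126]
orientation: [3.128, 1.568, 2.656]
ft_force: [-0.8, -0.4, 0.3]
opening: 0.0098
[-0.0007 -0.0015 -0.     -0.0079  0.0036  0.0018] [-0.83278189 -0.44222248  0.29090097]
```

```bash
python3 -m creep '[[[0,0,0,0,0,0,0],[0,0,0,0,0,0,0],[0,0,0,0,0,0,0]]]' 40; python3 - <<'E'
from h import *
print(observe()["ft_force"],observe()["opening"])
c=get_image("wrist");cv2.imwrite("pics/w2.png",c["img"])
E
```

```text
clock: 4.85
eef_pos: [0.5561, -0.123, 0.1258]
orientation: [3.134, 1.568, 2.662]
ft_force: [-0.1, -0.3, 0.1]
opening: 0.0003
[-0.06034259 -0.34094216  0.1132966 ] 0.00033884089215993195
```

View pics/w2.png

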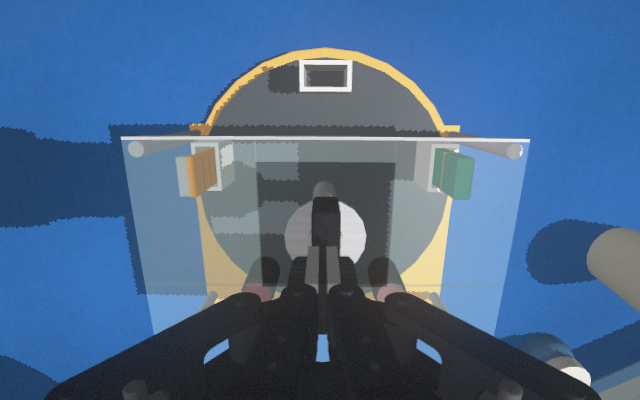

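```bash
python3 - <<'E'
from h import *
c=get_image("wrist");K=np.array(c["camera_matrix"])
R=Ro.from_euler('xyz',c["rotation"])
def proj(p):
    q=R.inv().apply(np.array(p)-c["eye"]);s=np.array([q[0],-q[1]])/-q[2];s*=1+c["k1"]*(s@s);return s*K[0,0]+K[:2,2],-q[2]
p,T=tool();print(c["eye"],p,"tcp",proj(p),"grasp",proj(p-.019*T.as_matrix()[:,0]),"knobtop",proj([*AX,.16]))
for uv in[(325,205),(325,235),(316,255),(334,255),(316,265),(334,265),(316,285),(334,285),(316,305),(325,75),(350,230)]: print(uv,world(c,uv).round(3))
E
```

```text
[ 0.4919731  -0.09073824  0.30628933] [ 0.55615046 -0.12299539  0.12588996] tcp (array([323.08745295, 233.85253511]), np.float64(0.19333031223768074)) grasp (array([323.15259183, 247.14600886]), np.float64(0.1751144169692484)) knobtop (array([324.90274206, 260.67558955]), np.float64(0.1607528732358976))
(325, 205) [[ 0.535 -0.111  0.147]]
(325, 235) [[ 0.545 -0.116  0.159]]
(316, 255) [[ 0.545 -0.121  0.177]]
(334, 255) [[ 0.549 -0.114  0.178]]
(316, 265) [[ 0.545 -0.121  0.187]]
(334, 265) [[ 0.548 -0.114  0.187]]
(316, 285) [[ 0.546 -0.121  0.201]]
(334, 285) [[ 0.547 -0.114  0.204]]
(316, 305) [[ 0.548 -0.121  0.211]]
(325, 75) [[ 0.47  -0.077  0.02 ]]
(350, 230) [[ 0.559 -0.107  0.131]]
```

```bash
python3 - <<'E'
from h import *
a=get_image("side")["img"][180:330,245:395];b=get_image("scene")["img"][130:230,235:335]
cv2.imwrite("pics/sb.png",np.hstack([cv2.resize(x,(400,400),interpolation=cv2.INTER_CUBIC) for x in(a,b)]))
E
```

```text
(no output)
```

View pics/sb.png

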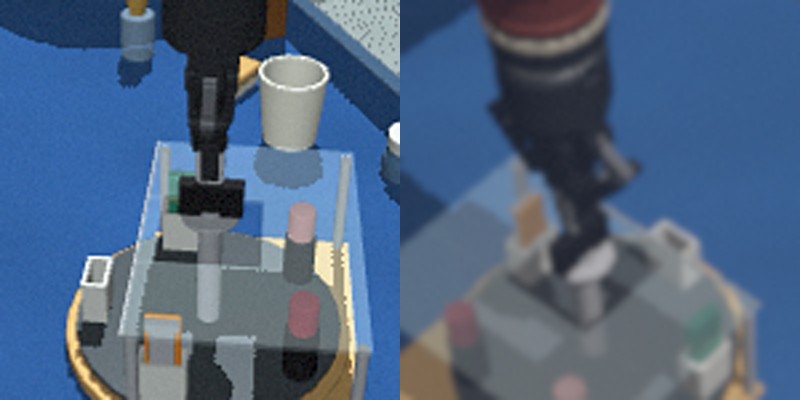

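```bash
python3 - <<'E'
from h import *
import pickle
c=pickle.load(open("w1.pkl","rb"))
p=np.array([.5159,-.101,.2966]);R=Ro.from_euler('xyz',[-3.136,1.564,2.726])
for uv in[(257,251),(265,254),(262,260),(255,270),(250,290),(244,260),(383,252),(392,252),(400,270),(225,320)]: 
    w=world(c,uv)[0];print(uv,w.round(3),"tool",R.inv().apply(w-p).round(3))
s=get_image("side");o,T=tool()
for uv in[(324,215),(324,230),(324,236),(324,240),(324,244),(324,247),(324,250),(324,254),(324,258)]: print("side",uv,(world(s,uv)[0]).round(3),s["img"][uv[1],uv[0]])
E
```

```text
(257, 251) [ 0.495 -0.124  0.343] tool [-0.047 -0.03  -0.01 ]
(265, 254) [ 0.496 -0.12   0.346] tool [-0.049 -0.026 -0.01 ]
(262, 260) [ 0.496 -0.12   0.354] tool [-0.057 -0.025 -0.011]
(255, 270) [ 0.496 -0.122  0.36 ] tool [-0.064 -0.027 -0.01 ]
(250, 290) [ 0.497 -0.121  0.374] tool [-0.077 -0.026 -0.009]
(244, 260) [ 0.495 -0.13   0.345] tool [-0.048 -0.035 -0.007]
(383, 252) [ 0.517 -0.073  0.345] tool [-0.048  0.026 -0.011]
(392, 252) [ 0.519 -0.069  0.344] tool [-0.048  0.03  -0.011]
(400, 270) [ 0.518 -0.069  0.362] tool [-0.066  0.03  -0.011]
(225, 320) [ 0.494 -0.123  0.395] tool [-0.098 -0.029 -0.012]
side (324, 215) [ 0.54  -0.162  0.268] [88 84 80]
side (324, 230) [ 0.534 -0.175  0.244] [54 50 48]
side (324, 236) [ 0.546 -0.15   0.211] [34 30 29]
side (324, 240) [ 0.552 -0.137  0.191] [35 32 27]
side (324, 244) [ 0.555 -0.132  0.177] [38 30 27]
side (324, 247) [ 0.554 -0.135  0.172] [30 27 28]
side (324, 250) [ 0.557 -0.128  0.158] [27 29 31]
side (324, 254) [ 0.557 -0.128  0.148] [20 24  9]
side (324, 258) [ 0.556 -0.131  0.14 ] [17 17 18]
```

```bash
python3 -m creep '[[[0,0,0,0,0,0,45],[0,0,0,0,0,0,45],[0,0,0,0,0,0,45],[0,0,0,0.06,0,0,45],[0,0,0,0.1,0,0,45],[0,0,0,0.148,0,0,45],[0,0,0,0.148,0,0,45],[0,0,0,0.148,0,0,8],[0,0,0,0.148,0,0,8],[0,0,0,0.148,0,0,8]]]' 40;python3 -m creep '[[[0,0,0,0,0,0,8],[0,0,0,0,0,0,8]]]'
```

```text
clock: 6.35
eef_pos: [0.559, -0.1228, 0.0924]
orientation: [0.589, 1.566, 0.118]
ft_force: [1.8, 5.9, 23.0]
opening: 0.0171
clock: 6.6
eef_pos: [0.559, -0.1228, 0.0924]
orientation: [0.569, 1.566, 0.098]
ft_force: [1.2, 5.8, 22.6]
opening: 0.0169
```

```bash
python3 -m creep '[[[0,0,0,-0.024,0,0,20],[0,0,0,-0.044,0,0,20],[0,0,0,-0.044,0,0,8],[0,0,0,-0.044,0,0,8],[0,0,0,-0.044,0,0,8],[0,0,0,-0.044,0,0,8]]]' 40
```

```text
clock: 7.35
eef_pos: [0.5567, -0.1216, 0.1003]
orientation: [2.278, 1.567, 1.807]
ft_force: [2.0, 9.4, 4.8]
opening: 0.0133
```

```bash
python3 -m creep '[[[0.1,0,0,0,0,0,8],[0.2,0,0,0,0,0,8],[0.3,0,0,0,0,0,8],[0.4,0,0,0,0,0,8],[0.5,0,0,0,0,0,8],[0.6,0,0,0,0,0,8],[0.7,0,0,0,0,0,8],[0.8,0,0,0,0,0,8],[0.8,0,0,0,0,0,8],[0.8,0,0,0,0,0,8]]]' 40; python3 - <<'E'
from h import *
p,R=tool();M=R.as_matrix();print(np.degrees(np.arctan2(M[1,1],M[0,1])),observe()["joint_positions"].round(2),observe()["ft_torque"])
E
```

```text
clock: 8.6
eef_pos: [0.5582, -0.1207, 0.1003]
orientation: [2.857, 1.565, 1.13]
ft_force: [12.0, 13.8, 1.6]
opening: 0.0134
-8.945435908612485 [-0.45  0.02 -0.16  1.39  0.01  1.28] [ 2.61077462 -2.09379777  0.02663885]
```

```bash
python3 -m creep '[[[0,0,0,0,0,0,40],[0,0,0,0,0,0,40],[0,0,0,0,0,0,40],[0,0,0,-0.2,0,0,40],[0,0,0,-0.44,0,0,40],[0,0,0,-0.6,0,0,40]]]'; python3 - <<'E'
from h import *
op=AX+.095*np.array([np.cos(np.radians(153)),np.sin(np.radians(153))]);print(op)
print(rows([*op,.24],down(63)))
E
```

```text
clock: 9.35
eef_pos: [0.5567, -0.1236, 0.2529]
orientation: [-0.419, 1.571, -2.148]
ft_force: [0.2, -0.8, -0.6]
opening: 0.04
[ 0.47235438 -0.0793709 ]
[-8.009e-01  1.000e-04  1.000e-04  5.140e-02 -3.611e-01 -1.216e-01]
```

```bash
python3 -m creep '[[[-0.1,0,0,0,-0.1,-0.03,60],[-0.2,0,0,0,-0.2,-0.06,60],[-0.3,0,0,0,-0.3,-0.1,60],[-0.4,0,0,0,-0.36,-0.12,60],[-0.5,0,0,0.04,-0.36,-0.12,60],[-0.6,0,0,0.04,-0.36,-0.12,60],[-0.7,0,0,0.04,-0.36,-0.12,60],[-0.8,0,0,0.04,-0.36,-0.12,60],[-0.8,0,0,0.04,-0.36,-0.12,60]]]'; python3 - <<'E'
from h import *
c=get_image("wrist")
import pickle;pickle.dump(c,open("w3.pkl","wb"));cv2.imwrite("pics/w3.png",c["img"])
E
```

```text
clock: 10.48
eef_pos: [0.4722, -0.0795, 0.2401]
orientation: [-3.06, 1.568, 2.75]
ft_force: [0.3, -0.0, -0.5]
opening: 0.0595
```

View pics/w3.png

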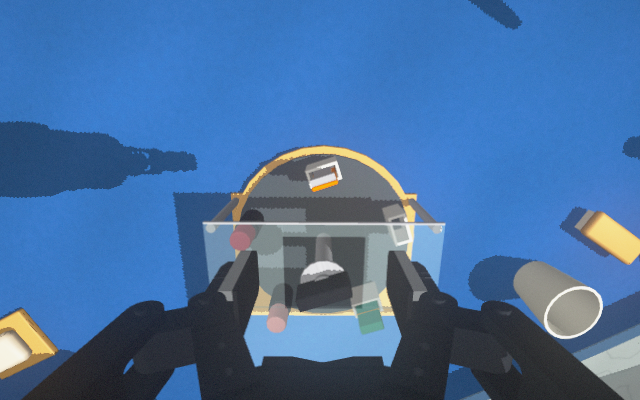

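```bash
python3 - <<'E'
from h import *
import pickle
c=pickle.load(open("w3.pkl","rb"))
v,u=np.mgrid[150:205,295:355];uv=np.c_[u.ravel(),v.ravel()];w=world(c,uv)
for lo,hi in((.094,.106),(.055,.065)):
    m=(w[:,2]>lo)&(w[:,2]<hi);q=w[m];print(lo,len(q),q.mean(0),cv2.minAreaRect((q[:,:2]*1000).astype(np.float32)))
hsv=cv2.cvtColor(c["img"],cv2.COLOR_BGR2HSV)[150:205,295:355].reshape(-1,3)
m=(hsv[:,0]<25)&(hsv[:,1]>120);q=w[m];print(m.sum(),q[:,2].min(),q[:,2].max())
q=w[m&(w[:,2]>.095)&(w[:,2]<.105)];print(len(q),q.mean(0),np.degrees(np.arctan2(*(np.linalg.svd(q[:,:2]-q[:,:2].mean(0))[2][0][::-1]))))
cv2.imwrite("pics/w3c.png",cv2.resize(c["img"][145:210,285:365],None,fx=8,fy=8,interpolation=cv2.INTER_CUBIC))
E
```

```text
0.094 325 [ 0.47318533 -0.0792808   0.09834464] ((473.461669921875, -79.39868927001953), (27.003881454467773, 12.103376388549805), 81.91278076171875)
0.055 228 [ 0.46891763 -0.07713434  0.05964267] ((473.2235107421875, -79.27656555175781), (36.916404724121094, 21.008777618408203), 80.17058563232422)
261 0.009990455179254676 0.42053943617098627
129 [ 0.47650117 -0.07978134  0.09931223] -98.21105843948892
```

View pics/w3c.png

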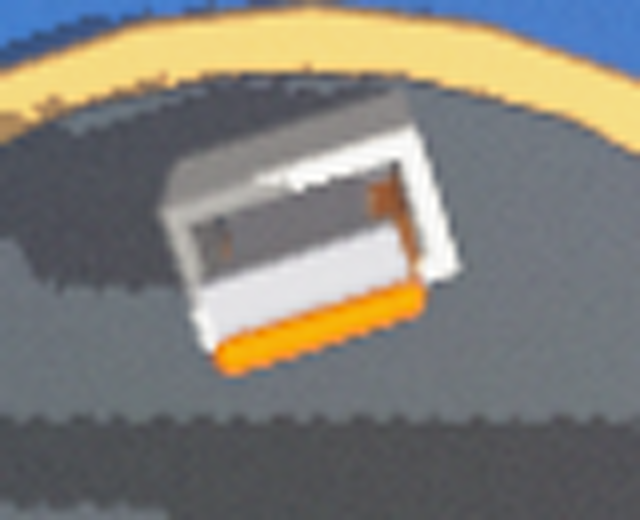

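```bash
python3 - <<'E'
from h import *
print(rows([.4735,-.0793,.028],down(81.5)))
E
```

```text
[-2.085e-01 -1.600e-03 -2.000e-04  8.485e-01  3.300e-03  6.400e-03]
```

```bash
python3 -m creep '[[[-0.1,0,0,0.1,0.003,0.006,50],[-0.2,0,0,0.3,0.003,0.006,50],[-0.208,-0.001,0,0.5,0.003,0.006,50],[-0.208,-0.001,0,0.65,0.003,0.006,50],[-0.208,-0.001,0,0.75,0.003,0.006,50],[-0.208,-0.001,0,0.8,0.003,0.006,50],[-0.208,-0.001,0,0.848,0.003,0.006,50],[-0.208,-0.001,0,0.848,0.003,0.006,50]]]' 30; python3 -m creep '[[[0,0,0,0,0,0,20],[0,0,0,0,0,0,20],[0,0,0,0,0,0,20],[0,0,0,0,0,0,20],[0,0,0,0,0,0,20]]]' 30
```

```text
clock: 11.52
eef_pos: [0.4733, -0.0791, 0.0279]
orientation: [2.637, 1.569, 2.491]
ft_force: [0.8, -0.6, -0.0]
opening: 0.0501
clock: 12.15
eef_pos: [0.4742, -0.0795, 0.0291]
orientation: [0.085, 1.57, -0.06]
ft_force: [-0.7, -0.4, 5.9]
opening: 0.0274
```

```bash
python3 -m creep '[[[0,0,0,-0.03,0,0,20],[0,0,0,-0.08,0,0,20],[0,0,0,-0.16,0,0,20],[0,0,0,-0.28,0,0,20],[0,0,0,-0.45,0,0,20],[0,0,0,-0.65,0,0,20],[0,0,0,-0.85,0,0,20],[0,0,0,-0.85,0,0,20]]]' 30; python3 - <<'E'
from h import *
# mirror: average of two plane fits
n=np.array([.4552,-.8363,.3054]);n/=np.linalg.norm(n)
z=np.array([0,0,1.])-n[2]*n;z/=np.linalg.norm(z)
import pickle
# edge-based centre: all points within 8 mm of plane, connected
for nm,box in(("scene",(400,118,452,195)),("side",(183,126,250,203))):
    c=pickle.load(open(nm+".pkl","rb"));v,u=np.mgrid[box[1]:box[3],box[0]:box[2]];w=world(c,np.c_[u.ravel(),v.ravel()])
    m0=np.array([.408,.275,.212]);q=w[(abs((w-m0)@n)<.02)&(np.linalg.norm(w-m0,axis=1)<.12)]
    y=np.cross(z,n);a=np.c_[(q-m0)@y,(q-m0)@z];d=np.median((q-m0)@n)
    (cx,cy),r=cv2.minEnclosingCircle((a).astype(np.float32));lo,hi=a.min(0),a.max(0)
    print(nm,len(q),"circ",cx,cy,r,lo,hi,"centre",m0+(lo+hi)[0]/2*y+(lo+hi)[1]/2*z+d*n, "mean",q.mean(0))
print(n,z)
c=get_image("wrist");cv2.imwrite("pics/w4.png",c["img"])
E
```

```text
clock: 13.15
eef_pos: [0.4752, -0.08, 0.2455]
orientation: [-0.247, 1.565, -0.392]
ft_force: [1.0, -0.3, -0.7]
opening: 0.0273
scene 2141 circ 0.002368231536820531 0.002207101322710514 0.09559230506420135 [-0.09121231 -0.09204854] [0.09646135 0.09593068] centre [0.40926296 0.27816947 0.21333924] mean [0.41543738 0.28486929 0.22102034]
side 3091 circ 0.002977738156914711 -0.0015971118118613958 0.09392466396093369 [-0.08917716 -0.09513868] [0.09679361 0.09058963] centre [0.4120741  0.27548081 0.21010061] mean [0.40421175 0.27255308 0.21308493]
[ 0.45522871 -0.83635274  0.30541926] [-0.14601238  0.26825605  0.95221798]
```

View pics/w4.png

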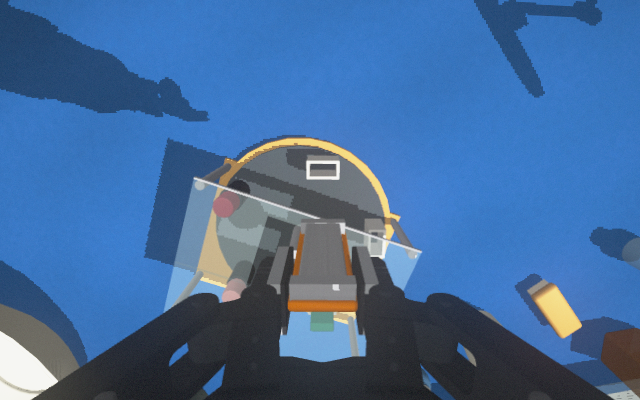

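```bash
cat >> h.py <<'E'
n=np.array([.4552,-.8363,.3054]);n/=np.linalg.norm(n)
zm=np.array([0,0,1.])-n[2]*n;zm/=np.linalg.norm(zm)
MC=np.array([.4105,.2765,.2105])
RT=Ro.from_matrix(np.c_[-zm,np.cross(-n,-zm),-n])
E
python3 - <<'E'
from h import *
print(rows([.475,.06,.28],down(169)))
c=get_image("wrist");p,T=tool()
v,u=np.mgrid[225:300,300:348];w=T.inv().apply(world(c,np.c_[u.ravel(),v.ravel()])-p)
m=(w[:,2]>-.03)&(w[:,2]<.02);q=w[m];print(len(q),q.min(0),q.max(0))
for uv in[(323,226),(323,250),(323,275),(323,284),(323,292),(323,298),(323,305),(305,226),(341,226)]: print(uv,T.inv().apply(world(c,uv)[0]-p).round(4))
E
```

```text
[-0.9704  0.0011  0.0015 -0.1488  0.553  -0.0786]
3541 [-0.07203447 -0.01434113 -0.00751096] [0.00593064 0.01363649 0.00313203]
(323, 226) [-0.0061 -0.0003 -0.006 ]
(323, 250) [-0.039  -0.0003 -0.0062]
(323, 275) [-0.0624 -0.0003 -0.0059]
(323, 284) [-0.0701 -0.0003 -0.0063]
(323, 292) [-0.0703 -0.0003 -0.0029]
(323, 298) [-0.0707 -0.0003 -0.0005]
(323, 305) [-0.0719 -0.0003  0.0018]
(305, 226) [-0.0015 -0.0108 -0.0043]
(341, 226) [-0.0012  0.0103 -0.0042]
```

```bash
python3 -m creep '[[[-0.1,0,0,-0.1,0,0,20],[-0.2,0,0,-0.14,0.07,-0.01,20],[-0.3,0,0,-0.148,0.15,-0.02,20],[-0.41,0,0,-0.148,0.25,-0.04,20],[-0.52,0,0,-0.148,0.35,-0.05,20],[-0.63,0,0,-0.148,0.45,-0.06,20],[-0.74,0,0,-0.148,0.553,-0.078,20],[-0.85,0,0,-0.148,0.553,-0.078,20],[-0.96,0,0,-0.148,0.553,-0.078,20],[-0.97,0,0,-0.148,0.553,-0.078,20]]]' 30; python3 - <<'E'
from h import *
t=MC+.15*n-.031*zm;print(t,rows(t,RT),rows(t+.05*n,RT),observe()["joint_positions"].round(2))
E
```

```text
clock: 14.5
eef_pos: [0.4738, 0.0605, 0.2765]
orientation: [1.423, 1.568, 2.801]
ft_force: [0.6, -0.4, -0.2]
opening: 0.0277
[0.48331069 0.14273115 0.22679413] [-0.4362  0.1906 -0.07    0.1989  0.025   0.3301] [-0.4362  0.1906 -0.07    0.1374 -0.0962  0.1834] [-0.15 -0.23 -0.07  1.73  0.   -1.53]
```

```bash
python3 -m creep '[[[-0.087,0.038,-0.014,0.03,0,0.04,20],[-0.174,0.076,-0.028,0.06,0,0.08,20],[-0.262,0.114,-0.042,0.1,0.01,0.14,20],[-0.349,0.152,-0.056,0.13,0.015,0.2,20],[-0.436,0.1906,-0.07,0.17,0.02,0.27,20],[-0.436,0.1906,-0.07,0.199,0.025,0.33,20],[-0.436,0.1906,-0.07,0.199,0.025,0.33,20],[-0.436,0.1906,-0.07,0.199,0.025,0.33,20]]]' 30; python3 - <<'E'
from h import *
t=MC+.15*n-.031*zm;print(rows(t,RT),observe()["joint_positions"].round(2),observe()["ft_force"])
import pickle
ims=[];old={k:pickle.load(open(k+".pkl","rb")) for k in("scene","side")}
for k,b in(("side",(120,300,150,330)),("scene",(110,290,330,510))):
    c=get_image(k);pickle.dump(c,open(k+"2.pkl","wb"));ims.append(cv2.resize(c["img"][b[0]-20:b[1],b[2]:b[3]+20],(400,400),interpolation=cv2.INTER_CUBIC))
    for tname in("clip_center","mirror_center","case_center"):
        for r in recognise(k,tname)[:1]: print(k,tname,r["xy"],round(r["confidence"],2),world(c,r["xy"]).round(3))
    # mirror plane refit
    box=dict(scene=(412,132,440,182),side=(196,142,238,190))[k]
    v,u=np.mgrid[box[1]:box[3],box[0]:box[2]];
    for cc in(old[k],c):
        w=world(cc,np.c_[u.ravel(),v.ravel()]);w=w[abs((w-MC)@n)<.012];m=w.mean(0);nn=np.linalg.svd(w-m,full_matrices=False)[2][2];print(k,len(w),nn*np.sign(nn[0]),"off",(m-MC)@n)
cv2.imwrite("pics/f.png",np.hstack(ims))
c=get_image("wrist");p,T=tool()
for uv in[(323,226),(323,250),(323,275),(323,305)]: print(uv,T.inv().apply(world(c,uv)[0]-p).round(4))
E
```

```text
clock: 15.5
eef_pos: [0.4843, 0.1419, 0.2282]
orientation: [-3.135, 1.26, -1.069]
ft_force: [-0.0, -0.7, 0.2]
opening: 0.0275
[-0.0024 -0.0006  0.0006  0.0039  0.0018  0.0065] [ 0.23 -0.25 -0.21  1.53 -0.3  -1.85] [-0.00841852 -0.6623948   0.18466203]
side clip_center [251.8, 163.8] 0.52 [[0.478 0.142 0.256]]
side mirror_center [213.7, 164.9] 0.92 [[0.4   0.272 0.212]]
side 1998 [ 0.46391305 -0.83201223  0.30420442] off 0.001690981597600622
side 1948 [ 0.46268259 -0.83274428  0.30407529] off 0.0017036606551498299
scene clip_center [378.4, 160.3] 0.5 [[0.486 0.151 0.253]]
scene mirror_center [424.7, 158.2] 0.62 [[0.412 0.277 0.212]]
scene 1375 [ 0.44699379 -0.84038957  0.30649946] off -0.0006731910992233425
scene 1371 [ 0.44897188 -0.83918637  0.3069047 ] off -0.0007177696141510278
(323, 226) [-0.0049  0.0009 -0.0073]
(323, 250) [-0.0379  0.0008 -0.0076]
(323, 275) [-0.0605  0.0007 -0.0068]
(323, 305) [-0.0705  0.0007  0.0006]
```

View pics/f.png

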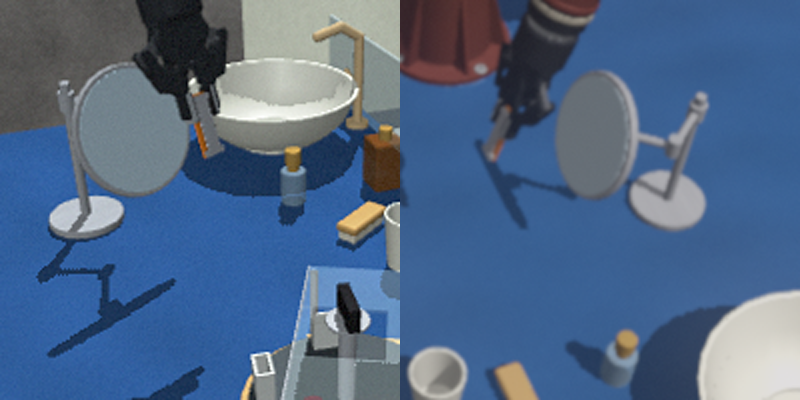

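```bash
python3 -m creep '[[[-0.002,0,0,0.004,0.002,0.006,20],[-0.002,0,0,0.004,0.002,0.006,20],[-0.002,0,0,0.004,0.002,0.006,20],[-0.002,0,0,0.004,0.002,0.006,20],[-0.002,0,0,0.004,0.002,0.006,20]]]' 30; python3 - <<'E'
from h import *
t=MC+.15*n-.031*zm;o=observe();print(rows(t,RT),np.abs(o["dq"]).max(),o["opening"])
c=get_image("scene");hsv=cv2.cvtColor(c["img"],cv2.COLOR_BGR2HSV)
for nm in("scene","side"):
    c=get_image(nm);h=cv2.cvtColor(c["img"],cv2.COLOR_BGR2HSV);g=(h[...,0]>65)&(h[...,0]<90)&(h[...,1]>70)&(h[...,2]>40);v,u=np.nonzero(g);print(nm,"green",len(u),np.median(u) if len(u) else 0,np.median(v) if len(v) else 0, atz(c,(np.median(u),np.median(v)),.08) if len(u) else 0)
    for t in("cup","atomiser","nail_brush"):print(t,[np.round(r["xy"]) for r in recognise(nm,t)[:1]])
E
```

```text
clock: 16.58
eef_pos: [0.483, 0.1433, 0.2266]
orientation: [-3.139, 1.259, -1.067]
ft_force: [0.6, 0.3, -0.6]
opening: 0.0277
[ 0.0016 -0.0009  0.0011  0.0002  0.0002 -0.0026] 0.002379113796798747 0.027655279165250703
scene green 0 0 0 0
cup [array([352., 283.])]
atomiser [array([438., 264.])]
nail_brush [array([390., 287.])]
side green 121 358.0 262.0 [ 0.65528498 -0.10460191  0.08      ]
cup [array([354., 218.])]
atomiser [array([296., 190.])]
nail_brush [array([212., 166.])]
```

```bash
python3 -c "
from rig import job_done;print(job_done())"
```

```text
the job is handed in; nothing more can be done
None
```

I turned the carousel one click clockwise by its knob and let go. I then lifted the amber clip out at the open front, gripping it across its width. I handed in after about 17 s of robot time, still holding the clip in front of the mirror.

**Clip pose:** By the arm's own readings, the clip was within about 1 mm and 0.3° of the pose I computed. That pose puts its centre 15 cm straight out from the middle of the glass, leaned back about 0.31 rad with the glass, amber face towards it. The two fixed cameras disagree on the mirror by about 2 mm and 1.3° in heading, so the true error could be that large. The last joint reading was nearly still, and the grip was steady at 27.7 mm.

**Rest of the scene:**
- The mirror's plane was unchanged within about 0.2° between before and after.
- The cup and atomiser showed within about 4 pixels of where they started in both views. The nail brush was unmoved in the scene view.
- The green case showed where its pocket should be after the turn.

**Checks that failed or disagreed:**
- **Finger length:** the real fingertips are about 38 mm shorter than the reported tool point. My first close on the knob therefore missed above it.
- **Knob contact:** on the second try the tips pressed the collar under the knob with about 23 N. I raised the gripper 8 mm and the grip was good.
- **Finding the case:** at the end the recogniser did not find the case in either fixed view. I confirmed it from its green colour in the side view only.
- **Nail brush:** in the side view the recogniser mistook the mirror for the brush.

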